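# Screw down the loose panel clamp with fingertip strokes

## Robot

A 6-joint arm with a two-finger parallel gripper is mounted at the origin on the work surface. World frame = base frame: x ahead of the robot, y to its left, z up, the work surface at z = 0. Lengths are in m, angles in rad, forces in N, time in s.
With the tool pointing down it reaches from about 0.275 to 0.875 m from the base axis. Payload 12.5 kg.
Tool frame: the origin (TCP) lies on the centre line of the jaws, within the pads' length; the fingertips stand r.finger_overhang ahead of it and the grasp point (between the pads) lies 3 mm ahead of it (r.finger_overhang is the distance from the TCP to the fingertips, in m); z points along the fingers, y is the direction in which the jaws open and shut (so a half turn about z gives the same grasp; the last joint's range is limited). The gripper opens to 85 mm and grips with 20 to 120 N. Pads are 22 mm wide; open, the fingers measure 114 mm over their backs; the gripper's body (76 mm by 85 mm) begins 54 mm behind the grasp point. The pads swing forward as they close: fully open they stand 13 mm farther back than shut.
Start: joints at [1.143, 0.351, 1.652, -0, 1.139, -0.085], TCP at [0.185, 0.518, 0.253] pointing down, gripper open.
Joint ranges: [-2.75, 2.75], [-0.79, 2.1], [0.01, 2.65], [-1.57, 4.71], [0.07, 3.14], [-2.87, 2.87]. Speed limits (rad/s): [2.22, 2.22, 2.79, 3.14, 3.14, 3.14].

## Interface

Orientations are given as a unit quaternion [x, y, z, w].
In Python, from cell import r, optics gives the robot as it stands. The module is installed in compiled form; this text tells all that it offers. Calls block until the motion is done:
- r.move_to(position, orientation): joint-space move of the TCP to a pose.
- r.move_linear(position, rot=None, vel=0.15): straight line of the TCP; rot=None keeps the orientation; vel is the mean speed in m/s.
- r.set_joints(angles): joint-space move.
- r.set_gripper(opening, squeeze=None): opening from 0.0 (shut) to 1.0 (fully open); squeeze is the grip in N (None keeps the last); returns when the fingers have stopped.
- r.sleep(seconds).
- r.inverse_kinematics(position, orientation): joint angles nearest the present ones, or None.
- optics.get_image(name): name is "scene" or "top" or "wrist"; returns a dict with "pixels" (420x560x3 uint8, red, green, blue), "depth" (420x560 float32, m along the optical axis (not along the pixel's ray), 0 where there is no reading), "fx", "fy", "cx", "cy" (pixels), "D" ([k1, k2, p1, p2, k3] as OpenCV has them; the pictures are not rectified), "camera_from_world" (4x4, takes a point from world to camera coordinates); the wrist camera has in their place "mount" (4x4, takes a point from camera to tool coordinates, whose origin is the TCP and whose axes are the flange's). Camera axes: x right, y down, z forward; pixel columns grow to the right and rows downward; lengths in m; the calibration is good to about 2 mm. A picture is of the moment at which its call begins: read the wrist's pose just before it.
A pose or a line that the arm cannot do raises r.PlanningError and nothing moves.
- r.hand_in(): hands the job in, once; it reports no verdict.
Readings, each from a call of its own:
- r.current_t(): time.
- r.current_q(): joint angles.
- r.current_qvel(): joint speeds.
- r.current_effort(): joint torques, N m.
- r.current_tool_pos(): TCP position.
- r.current_ee_rot(): TCP orientation.
- r.current_contact_force(): force on the tool from outside, world axes, zero at the start.
- r.current_torque(): the same for the moment, N m.
- r.current_opening(): opening from 0.0 (shut) to 1.0 (fully open).
Only numpy, scipy, OpenCV 4.12 (cv2) and the standard library are available. Lean on these libraries where they do the work, as an engineer would, in place of code of your own. Each camera call takes 0.05 s, during which the arm holds its last target.

## Task

An old wooden panel is being held to the bench by two post clamps with big wing screws; one is already screwed down, the other still stands raised off the panel. Screw the raised one fully down (clockwise seen from above) until its foot sits tight on the panel, by pushing its wings round with the fingertips, stroke after stroke, never pinching a wing between the fingers. Leave the tightened clamp as it is, and do not lift, knock over or push away the jar, the white block and the spatula.

Things in the scene. Friction and masses are not known exactly. Their poses are not given: they have to be found in the camera images.
- panel: Old painted wooden panel lying flat, 200 (x) x 460 (y) x 30 mm thick; fixed. Origin: centre of its underside, on the bench.
- loose_clamp: The clamp still to be screwed down: fixed dark steel stand. Origin: at z = 0 exactly under the vertical screw axis. Its +x points from the screw to its post, 60 mm away; its yaw varies. A boss of 30 mm diameter round the screw and an arm 24 mm wide from it to the post lie at z 65 to 85 mm. Nothing stands round the wings on the -x side, nor beside them.
- loose_screw (a joint): Turn of the raised screw, rad; grows clockwise seen from above; 0 = fully raised, 9.0 = hard stop, foot tight on the panel. Starts between 0 and 3.5. At value q wing a points along the clamp's +y (wing b along -y) turned clockwise by q. Sinks 12 mm a turn (1.910 mm/rad), takes about 0.06 N m (some 2 N at 35 mm from the axis), stays where it is left.
- loose_hub (a point): Point on the raised screw's axis at mid-height of its wings; z = 130.4 mm at joint 0, 113.2 mm at 9.0. Aluminium hub of 26 mm diameter, from 19 mm below to 11 mm above this point; two flat upright wings 8 mm thick reach from 11 to 47 mm from the axis and from 15 mm below to 15 mm above it, a thin bead on top to 18 mm above.
- loose_post (a point): Top centre of the loose clamp's steel post: 20 mm diameter, 200 mm tall, 60 mm from the screw axis along the clamp's +x, so that a hand cannot follow a wing all the way round. Sleeve of 36 mm diameter on it at z 58 to 92 mm, foot disc of 48 mm diameter, 10 mm high.
- loose_sole (a point): Centre of the underside of the raised clamp's foot, a 24 mm disc under the screw; it sinks with the screw (z = 47.4 mm at joint 0, 30.2 mm when fully down; the panel's top is at 30 mm).
- loose_a_push: Wing a of the raised screw: the half of its thickness that a clockwise push bears on (36 mm long, 4 mm thick, 30 mm high). Origin: its middle, 29 mm from the screw axis. The wing points along this body's +y.
- loose_a_back: Wing a: the other half of its thickness, the leading side in clockwise turning. Origin: its middle.
- loose_b_push: Wing b, opposite wing a: the half that a clockwise push bears on. Origin: its middle, 29 mm from the screw axis. The wing points along this body's -y.
- loose_b_back: Wing b: the other half of its thickness, the leading side in clockwise turning. Origin: its middle.
- tight_clamp: The other clamp, same make and size, already screwed down; same origin and axes as loose_clamp. It stands 220 to 340 mm from the loose one, on its left or on its right.
- tight_screw (a joint): Turn of the tightened wing screw, rad; 9.0 = fully down, where it starts and must stay; its wings then stand 10 to 17 mm lower than those of the raised screw at the start.
- block: White plastic filling block, 60 x 32 x 16 mm, lying loose on the panel. Origin: centre of its underside. Bystander.
- jar: Glass jar with a black lid, 60 mm diameter, 85 mm tall, standing loose on the bench left (+y) of the panel. Origin: centre of its underside. Bystander.
- spatula: Spatula, 170 mm long, lying loose on the bench right (-y) of the panel. Origin: about its middle, on the bench. Bystander.
Things that resemble listed ones, but are neither listed nor needed, are in the scene too. What is shaped like the tight_clamp but blue or orange is not meant.

How it is judged:
At the end, for the whole second after the job is handed in: The raised screw is turned down to within 0.2 rad (0.4 mm) of its stop and at rest; the other screw is still within 0.2 rad of its stop; jar, block and spatula are within 30 mm of where they stood (value of joint each of loose_screw, tight_screw above 8.8 rad and velocity of joint loose_screw below 0.1 rad/s and distance of each of jar, block, spatula from where it was at the start of the episode below 0.03 m); the robot touches nothing.
It fails at once if wing a is pinched: fingers press on both its faces at once (contact force between the fingers and loose_a_push above 1.5 N and contact force between the fingers and loose_a_back above 1.5 N).
It fails at once if wing b is pinched: fingers press on both its faces at once (contact force between the fingers and loose_b_push above 1.5 N and contact force between the fingers and loose_b_back above 1.5 N).
It fails at once if the tightened screw is backed off (value of joint tight_screw below 8.7 rad).
It fails at once if jar, block or spatula is lifted, knocked over or pushed away (over 30 mm) (distance of any of jar, block, spatula from where it was at the start of the episode above 0.03 m or angle between jar's own z axis and vertical above 0.4 rad or height (world z) of jar above 0.015 m or height (world z) of block above 0.045 m or height (world z) of spatula above 0.02 m).
It also fails if it takes over 61 s, if anything falls off the work surface, if the arm or the gripper's body presses on something with over 40 N, if the wrist force passes 120 N, or if a joint passes its speed limit or range.

## Working session

There is one attempt and no reset: what is moved stays moved. The work goes in short steps, each a Python script; the robot and the scene stay as the last script left them, time stands still between calls to the robot, and variables do not carry over. Pictures are saved under pics/ and viewed, and the job is handed in when it is done.

```bash
mkdir -p pics
python3 - <<'E'
from cell import r, optics
import cv2, numpy as np
for n in ["scene","top","wrist"]:
    d=optics.get_image(n); cv2.imwrite(f"pics/{n}0.png",d["pixels"][:,:,::-1]); np.savez(f"{n}0.npz",**d)
    print(n,d["fx"],d["fy"],d["cx"],d["cy"],d["D"],d.get("camera_from_world",d.get("mount")))
print(r.current_t(),r.finger_overhang,r.current_ee_rot(),r.current_tool_pos(),r.current_opening(),r.current_q())
E
```

```text
scene 388.9838025399934 388.9838025399934 283.5201792557698 203.5450587369329 [0.01590884 0.         0.         0.         0.        ] [[-0.8720332   0.48921865  0.01494026  0.4078077 ]
 [ 0.2807482   0.52497179 -0.80348308 -0.06831519]
 [-0.40092213 -0.69646947 -0.59514009  1.26108465]
 [ 0.          0.          0.          1.        ]]
top 445.9054234770956 445.9054234770956 272.58219271139666 202.3284439004792 [-0.04180008  0.          0.          0.          0.        ] [[-0.02025906 -0.99967609  0.01540383  0.05349636]
 [-0.99017048  0.01792903 -0.13871186  0.49828197]
 [ 0.13839075 -0.01806259 -0.99021298  1.1272386 ]
 [ 0.          0.          0.          1.        ]]
wrist 340.6415410648285 340.6415410648285 280.7781820821732 210.5622670142643 [-0.08272878  0.          0.          0.          0.        ] [[-4.25554010e-04 -9.49357634e-01 -3.14197233e-01  8.04935868e-02]
 [ 9.99999904e-01 -3.70949081e-04 -2.33581391e-04 -5.79572002e-04]
 [ 1.05201102e-04 -3.14197302e-01  9.49357701e-01 -1.19440893e-01]
 [ 0.00000000e+00  0.00000000e+00  0.00000000e+00  1.00000000e+00]]
0.15 0.022 [ 1.70566622e-01  9.85346051e-01 -4.17669075e-04 -1.09349216e-04] [0.1847641  0.51780633 0.25288636] 1.0012487355254196 [ 1.14337796e+00  3.51128341e-01  1.65224295e+00  4.50828695e-08
  1.13908485e+00 -8.46089725e-02]
```

View pics/top0.png

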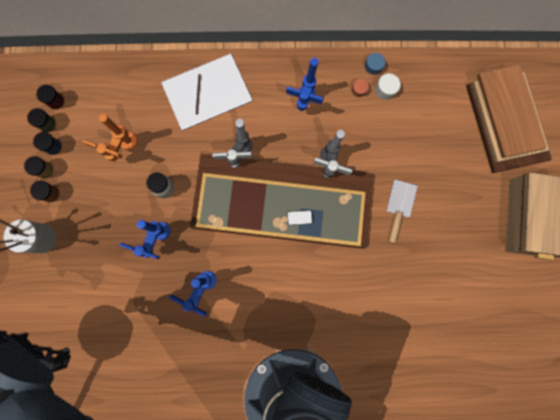

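View pics/scene0.png

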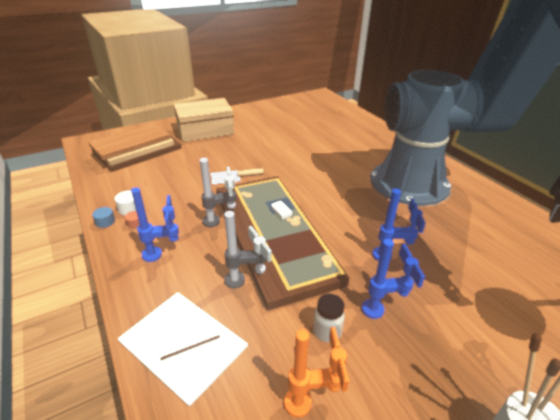

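Two steel clamps stand at the panel's far edge, at top-camera pixels (235,155) and (333,167). I'll measure the wing heights from depth.

```bash
cat > h.py <<'E'
import numpy as np, cv2
def cloud(d,T=None):
    K=np.array([[d["fx"],0,d["cx"]],[0,d["fy"],d["cy"]],[0,0,1.]]).astype(float)
    h,w=d["depth"].shape
    u,v=np.meshgrid(np.arange(w),np.arange(h))
    p=cv2.undistortPoints(np.stack([u,v],-1).reshape(-1,1,2).astype(np.float64),K,np.array(d["D"]).astype(float)).reshape(h,w,2)
    z=d["depth"].astype(float)
    P=np.dstack([p[...,0]*z,p[...,1]*z,z])
    if T is None: T=np.linalg.inv(d["camera_from_world"])
    W=P@T[:3,:3].T+T[:3,3]; W[z==0]=np.nan
    return W
E
python3 - <<'E'
from h import *
for n in ["top","scene"]:
    d=np.load(f"{n}0.npz"); W=cloud(d)
    np.save(n+"W.npy",W)
    if n=="top":
        for (u,v) in [(235,155),(240,125),(333,167),(339,134),(300,217),(160,184),(400,200),(280,235),(230,315)]:
            print(u,v,W[v,u].round(4))
    # tall & wings in region
    R=(W[...,0]>0.3)&(W[...,0]<.8)&(W[...,1]>-.2)&(W[...,1]<.35)
    for lo,hi in [(.1,.118),(.118,.126),(.126,.135),(.135,.15),(.19,.21)]:
        m=R&(W[...,2]>lo)&(W[...,2]<hi)
        nl,lab,st,c=cv2.connectedComponentsWithStats(m.astype(np.uint8))
        print(n,lo,hi,[(st[i,4],c[i].round(),W[lab==i].mean(0).round(3)) for i in range(1,nl) if st[i,4]>8])
d=np.load("top0.npz")["pixels"]
cv2.imwrite("pics/topz.png",cv2.resize(d[110:190,200:380,::-1],None,fx=4,fy=4,interpolation=cv2.INTER_CUBIC))
d=np.load("scene0.npz")["pixels"]
cv2.imwrite("pics/scz.png",cv2.resize(d[140:300,180:320,::-1],None,fx=3.7,fy=3.7,interpolation=cv2.INTER_CUBIC))
E
```

```text
235 155 [0.6049 0.1348 0.1236]
240 125 [0.6561 0.1179 0.1992]
333 167 [ 0.5678 -0.1012  0.138 ]
339 134 [ 0.6315 -0.1084  0.199 ]
300 217 [ 0.4583 -0.0256  0.0454]
160 184 [nan nan nan]
400 200 [ 0.5039 -0.3012  0.0014]
280 235 [0.414  0.0264 0.031 ]
230 315 [ 0.2108  0.1598 -0.0004]
top 0.1 0.118 [(np.int32(16), array([242., 136.]), array([0.656, 0.118, 0.108])), (np.int32(16), array([333., 147.]), array([ 0.626, -0.108,  0.108])), (np.int32(66), array([232., 158.]), array([0.601, 0.144, 0.109])), (np.int32(13), array([318., 164.]), array([ 0.581, -0.069,  0.113])), (np.int32(10), array([330., 171.]), array([ 0.563, -0.097,  0.111])), (np.int32(13), array([342., 172.]), array([ 0.56 , -0.127,  0.113])), (np.int32(16), array([154., 228.]), array([0.431, 0.334, 0.109]))]
top 0.118 0.126 [(np.int32(20), array([298.,  97.]), array([ 0.751, -0.023,  0.123])), (np.int32(16), array([312., 100.]), array([ 0.742, -0.058,  0.121])), (np.int32(88), array([232., 155.]), array([0.606, 0.143, 0.123])), (np.int32(9), array([247., 155.]), array([0.604, 0.106, 0.124]))]
top 0.126 0.135 [(np.int32(18
[... 3303 characters left out ...]
)), (np.int32(37), array([206., 180.]), array([ 0.639, -0.106,  0.143])), (np.int32(165), array([168., 209.]), array([ 0.757, -0.032,  0.143])), (np.int32(45), array([391., 213.]), array([0.311, 0.222, 0.142])), (np.int32(56), array([231., 237.]), array([0.668, 0.126, 0.143])), (np.int32(89), array([405., 251.]), array([0.374, 0.335, 0.144])), (np.int32(58), array([382., 266.]), array([0.442, 0.344, 0.143]))]
scene 0.19 0.21 [(np.int32(53), array([203., 161.]), array([ 0.637, -0.108,  0.198])), (np.int32(62), array([395., 193.]), array([0.31 , 0.221, 0.197])), (np.int32(83), array([229., 215.]), array([0.667, 0.122, 0.198])), (np.int32(97), array([387., 244.]), array([0.439, 0.341, 0.198]))]
```

View pics/wrist0.png

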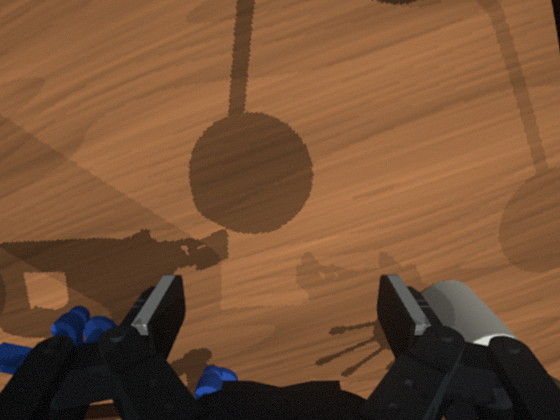

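The right clamp, at (333,167), is the raised one. Its bead top is about 141 mm against 130 mm on the left one. Next, a close wrist view with the gripper closed on the way.

Run:
```python
from cell import r, optics
import numpy as np, cv2
from scipy.spatial.transform import Rotation as R
r.move_to([0.54,-0.10,0.275],[0,1,0,0])
print(r.current_t(), r.current_q().round(3) if hasattr(r.current_q(),'round') else r.current_q())
r.set_gripper(0.0,20); print(r.current_t())
T=np.eye(4);T[:3,:3]=R.from_quat(r.current_ee_rot()).as_matrix();T[:3,3]=r.current_tool_pos()
d=optics.get_image("wrist"); cv2.imwrite("pics/w1.png",d["pixels"][:,:,::-1]); np.savez("w1.npz",T=T,**d)
d=optics.get_image("top"); cv2.imwrite("pics/top1.png",d["pixels"][:,:,::-1]); np.savez("top1.npz",**d)
print(r.current_t(),r.current_contact_force(),T)
```

```text
2.675 [-0.267  0.328  1.628  0.     1.186 -1.838]
3.4417
3.5417 [-0.542194    0.35867014  0.35343953] [[-1.00000000e+00 -1.90824518e-05  1.22065340e-05  5.40002288e-01]
 [-1.90819507e-05  9.99999999e-01  4.10497911e-05 -9.99854303e-02]
 [-1.22073173e-05  4.10495582e-05 -9.99999999e-01  2.75005571e-01]
 [ 0.00000000e+00  0.00000000e+00  0.00000000e+00  1.00000000e+00]]
```

View pics/w1.png

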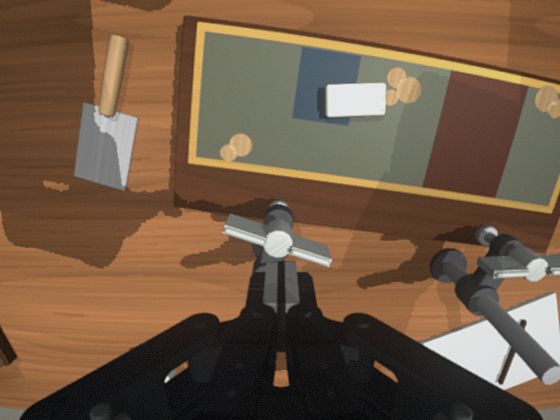

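The wrist view shows the raised screw's hub at (278,244), its wing ends at (227,226) and (329,258), and the closed fingertips near (280,290). Computing positions from these.

Run:
```python
from h import *
d=np.load("w1.npz"); W=cloud(d,d["T"]@d["mount"])
for (u,v) in [(278,244),(250,238),(305,251),(270,285),(290,285),(355,100)]: print(u,v,W[v,u].round(4))
m=(W[...,2]>.131)&(W[...,2]<.15)&(abs(W[...,0]-.575)<.06)&(abs(W[...,1]+.1)<.06)
P=W[m]; print(len(P)); c=P.mean(0); 
(x,y),s,a=cv2.minAreaRect(P[:,:2].astype(np.float32)*1000); print("rect",x,y,s,a)
u,S,v=np.linalg.svd(P[:,:2]-c[:2],full_matrices=False); print("c",c,"dir",v[0],np.degrees(np.arctan2(v[0,1],v[0,0])), np.percentile(P[:,2],[5,50,95]))
pr=(P[:,:2]-c[:2])@v[0]; print(pr.min(),pr.max())
for s_ in (-1,1):
    w=P[(pr*s_>.02)]; print("wing z",np.percentile(w[:,2],[10,50,90,98]))
# hub top
# finger points
f=(W[...,2]>.2)&(W[...,2]<.28); F=W[f]; 
f2=f.copy(); f2[:, :250]=0; f2[:,312:]=0; F=W[f2]; k=F[:,2]<F[:,2].min()+.01
print("finger tip zmin",np.percentile(F[:,2],[.5,2,10]),F[k].min(0),F[k].max(0))
for z in np.arange(.235,.28,.005):
    k=abs(F[:,2]-z)<.0025
    if k.sum(): print(z.round(3),k.sum(),F[k].min(0).round(4),F[k].max(0).round(4))
for n in ["top0","scene0","top1"]:
    dd=np.load(n+".npz"); V=cloud(dd)
    m=(V[...,2]>.133)&(V[...,2]<.15)&(abs(V[...,0]-.573)<.04)&(abs(V[...,1]+.1)<.06)
    P=V[m]
    if len(P)<20: continue
    rc=cv2.minAreaRect(P[:,:2].astype(np.float32)*1000); print(n,rc)
    m=(V[...,2]>.1955)&(V[...,2]<.203)&(abs(V[...,0]-.635)<.03)&(abs(V[...,1]+.11)<.03)
    print(cv2.minEnclosingCircle(V[m][:,:2].astype(np.float32)*1000))
    # block
```

```text
278 244 [ 0.5747 -0.103   0.1342]
250 238 [ 0.5665 -0.1255  0.1408]
305 251 [ 0.5791 -0.0807  0.1386]
270 285 [ 0.5287 -0.1049  0.2775]
290 285 [ 0.529 -0.097  0.277]
355 100 [ 0.46   -0.0271  0.0438]
1631
rect 574.7832641601562 -103.7719497680664 (92.85712432861328, 24.765167236328125) 60.00133514404297
c [ 0.57346933 -0.10403494  0.13640656] dir [0.33271192 0.94302852] 70.5665393572122 [0.13216156 0.13569244 0.14111473]
-0.0460669022373114 0.04824429084381544
wing z [0.13382119 0.13892332 0.14098943 0.14166709]
wing z [0.13332386 0.1390522  0.14106658 0.1417515 ]
finger tip zmin [0.2554793  0.25637209 0.25980472] [ 0.52828901 -0.11416099  0.25466927] [ 0.53391468 -0.08751912  0.2646197 ]
0.255 59 [ 0.5286 -0.1074  0.2547] [ 0.5298 -0.0942  0.2574]
0.26 269 [ 0.5283 -0.1142  0.2575] [ 0.5339 -0.0879  0.2625]
0.265 352 [ 0.5284 -0.1141  0.2626] [ 0.5342 -0.0875  0.2675]
0.27 353 [ 0.5283 -0.1137  0.2675] [ 0.5341 -0.0879  0.2725]
0.275 409 [ 0.5283 -0.1133  0.2725] [ 0.5342 -0.0883  0.2775]
0.28 211 [ 0.5284 -0.1128  0.2775] [ 0.5338 -0.0888  0.28  ]
top0 ((571.9259033203125, -100.46144104003906), (92.7148208618164, 22.19949722290039), 79.02147674560547)
((632.6712036132812, -110.79454803466797), 10.146445274353027)
scene0 ((578.5421752929688, -101.74993896484375), (94.24176025390625, 23.670011520385742), 79.08004760742188)
((635.7816772460938, -112.47160339355469), 11.089417457580566)
```

Run:
```python
from h import *
d=np.load("w1.npz"); W=cloud(d,d["T"]@d["mount"])-d["T"][:3,3]
m=(W[...,2]>-.03)&(abs(W[...,0])<.06)&(abs(W[...,1])<.1)
F=W[m]
for z in np.arange(-.02,.1,.008):
    k=abs(F[:,2]-z)<.004
    if k.sum(): print("above tcp",z.round(3),"above tip",(z+.021).round(3),k.sum(),"x",F[k][:,0].min().round(3),F[k][:,0].max().round(3),"y",F[k][:,1].min().round(3),F[k][:,1].max().round(3))
from cell import r
from scipy.spatial.transform import Rotation as R
q0=R.from_quat([0,1,0,0])
for a in (0,31,-50):
    o=(R.from_euler('z',a,degrees=True)*q0).as_quat()
    for p in ([.58,-.145,.16],[.54,-.1,.14],[.57,-.06,.14]): print(a,p,np.round(r.inverse_kinematics(p,o),2))
```

```text
above tcp -0.02 above tip 0.001 119 x -0.011 -0.006 y -0.012 0.011
above tcp -0.012 above tip 0.009 529 x -0.012 -0.006 y -0.014 0.013
above tcp -0.004 above tip 0.017 635 x -0.012 -0.006 y -0.014 0.013
above tcp 0.004 above tip 0.025 729 x -0.012 -0.006 y -0.014 0.013
above tcp 0.012 above tip 0.033 859 x -0.012 0.011 y -0.014 0.013
above tcp 0.02 above tip 0.041 1497 x -0.015 0.012 y -0.031 0.029
above tcp 0.028 above tip 0.049 3969 x -0.014 0.012 y -0.038 0.037
above tcp 0.036 above tip 0.057 6185 x -0.015 0.01 y -0.044 0.043
above tcp 0.044 above tip 0.065 5886 x -0.018 0.011 y -0.051 0.05
above tcp 0.052 above tip 0.073 8483 x -0.018 0.007 y -0.058 0.056
above tcp 0.06 above tip 0.081 9003 x -0.019 -0.003 y -0.063 0.062
above tcp 0.068 above tip 0.089 2544 x -0.02 -0.011 y -0.063 0.061
0 [0.58, -0.145, 0.16] [-0.32  0.54  1.61 -0.    0.99 -1.89]
0 [0.54, -0.1, 0.14] [-0.27  0.49  1.75 -0.    0.9  -1.84]
0 [0.57, -0.06, 0.14] [-0.19  0.53  1.69 -0.    0.92 -1.76]
31 [0.58, -0.145, 0.16] [-0.32  0.54  1.61 -0.    0.99 -2.43]
31 [0.54, -0.1, 0.14] [-0.27  0.49  1.75 -0.    0.9  -2.38]
31 [0.57, -0.06, 0.14] [-0.19  0.53  1.69 -0.    0.92 -2.3 ]
-50 [0.58, -0.145, 0.16] [-0.32  0.54  1.61 -0.    0.99 -1.02]
-50 [0.54, -0.1, 0.14] [-0.27  0.49  1.75 -0.    0.9  -0.97]
-50 [0.57, -0.06, 0.14] [-0.19  0.53  1.69 -0.    0.92 -0.88]
```

Screw axis is (0.5745, -0.103), yaw about -8°, and q about 3.33 (wing angle and height agree). That leaves about 5.7 rad, so two strokes. I'll push with the closed fingers, with the narrow (x) side of the gripper facing the post.

```bash
cat > s.py <<'E'
from cell import r, optics
import numpy as np
from scipy.spatial.transform import Rotation as R
O=np.array([.5745,-.1030]); PSI=np.arctan2(-.0087,.0595)
q0=R.from_quat([0,1,0,0])
YAW=np.radians(31)
def ori(): return (R.from_euler('z',YAW)*q0).as_quat()
def pose(th,q,gap=0.,rad=None,tipoff=-.004):
    # th: wing angle clockwise from clamp -y
    if rad is None: rad=np.interp(th,[.3,1.],[.040,.034])
    d=np.array([-np.sin(th),-np.cos(th)]); n=np.array([-np.cos(th),np.sin(th)])
    a=np.pi+YAW-PSI; x=np.array([np.cos(a),np.sin(a)]); y=np.array([-x[1],x[0]])
    h=.0112*abs(n@x)+.0137*abs(n@y)
    c=rad*d-(.004+h+gap)*n
    c,s=np.array([[np.cos(PSI),-np.sin(PSI)],[np.sin(PSI),np.cos(PSI)]])@c,0
    hub=.1304-.00191*q
    return [*(O+c),hub+tipoff+.021]
def sweep(th0,th1,qoff,step=.12,vel=.15,fmax=20):
    """q = th+qoff"""
    b=np.array(r.current_contact_force())
    th=th0
    while th<th1-1e-6:
        th=min(th+step,th1)
        r.move_linear(pose(th,th+qoff),vel=vel)
        f=np.array(r.current_contact_force())-b
        if np.linalg.norm(f)>6: print("th",round(th,2),"F",f.round(1))
        if np.linalg.norm(f)>fmax: print("STOP"); return th
    return th
E
python3 - <<'E'
from s import *
import cv2
p=pose(.19,3.33,gap=.004); print(p)
r.move_to([p[0],p[1],.26],ori())
r.move_linear(p,vel=.15)
print(r.current_t(),r.current_tool_pos(),r.current_contact_force())
th=sweep(.19,.6,np.pi)
print(r.current_t(),th,r.current_tool_pos(),r.current_contact_force())
for n in["top","scene","wrist"]:
    d=optics.get_image(n); cv2.imwrite(f"pics/{n}2.png",d["pixels"][:,:,::-1])
    if n!="wrist":
        c=d["pixels"][100:220,260:400] if n=="top" else d["pixels"][110:260,150:320]
        cv2.imwrite(f"pics/{n}2z.png",cv2.resize(c[:,:,::-1],None,fx=4,fy=4))
E
```

```text
[np.float64(0.585606833572715), np.float64(-0.14922615328299116), 0.1410397]
5.1083 [ 0.58606902 -0.14929423  0.14204142] [ 0.09051979 -0.12285077  0.48172188]
6.1083 0.6 [ 0.56395638 -0.14420861  0.14022705] [ 0.55725122 -0.36831387 -0.0437767 ]
```

View pics/scene2z.png

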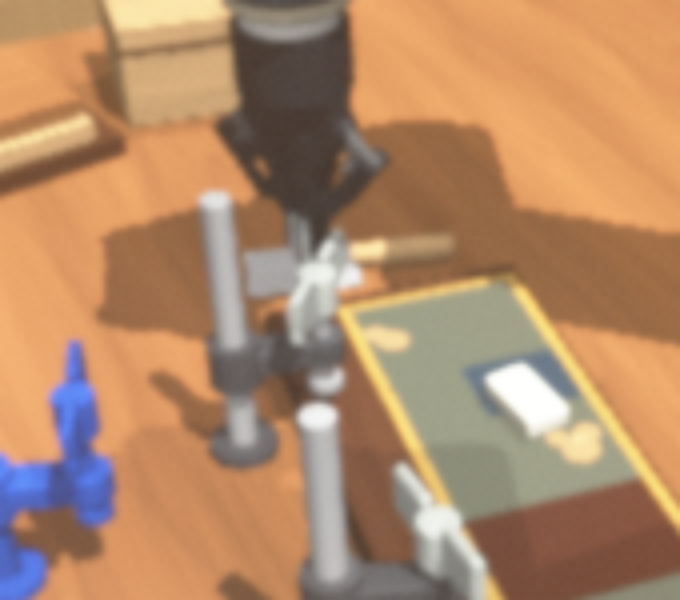

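View pics/wrist2.png

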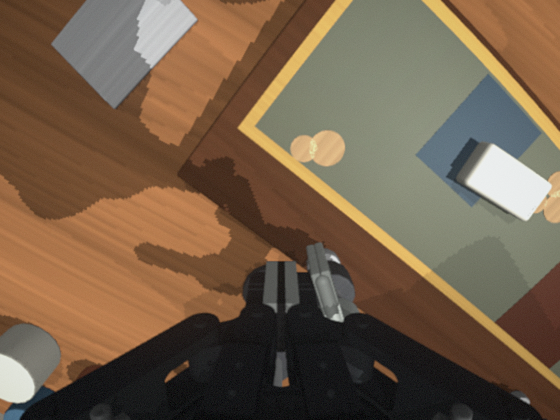

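The closed fingertips, at (280,270), sit behind the wing at (325,280), and the wing has started to turn. Continuing this stroke.

Run:
```python
from s import *
import cv2
th=sweep(.6,np.pi+.35,np.pi)
print(r.current_t(),th,r.current_tool_pos(),r.current_contact_force())
r.move_linear(pose(th,th+np.pi,gap=.012))
p=r.current_tool_pos(); r.move_linear([p[0]-.03,p[1]+.02,.25],vel=.25)
T=np.eye(4);T[:3,:3]=R.from_quat(r.current_ee_rot()).as_matrix();T[:3,3]=r.current_tool_pos()
for n in["top","scene","wrist"]:
    d=optics.get_image(n); cv2.imwrite(f"pics/{n}3.png",d["pixels"][:,:,::-1]); np.savez(n+"3.npz",T=T,**d)
print(r.current_t())
from h import cloud
for n,T_ in (("top",None),("scene",None),("wrist",T)):
    d=np.load(n+"3.npz"); W=cloud(d,None if T_ is None else T_@d["mount"])
    m=(W[...,2]>.122)&(W[...,2]<.145)&(np.hypot(W[...,0]-O[0],W[...,1]-O[1])<.05)
    P=W[m]; 
    if len(P)<20: print(n,"few");continue
    print(n,len(P),cv2.minAreaRect(P[:,:2].astype(np.float32)*1000),np.percentile(P[:,2],[50,90,98]))
    v=np.linalg.svd(P[:,:2]-P[:,:2].mean(0),full_matrices=False)[2][0]; print(np.degrees(np.arctan2(v[1],v[0])))
```

```text
12.5083 3.491592653589793 [ 0.57175151 -0.06284147  0.13475668] [-0.68011263  0.69825609 -0.02532851]
13.5417
top few
scene 99 ((577.4539794921875, -101.21800231933594), (93.04503631591797, 20.842588424682617), 66.22582244873047) [0.13146093 0.13672448 0.1377145 ]
66.60412994148844
wrist 2331 ((575.6134643554688, -103.10984802246094), (93.3584976196289, 25.721370697021484), 77.86408996582031) [0.12956879 0.13559232 0.13641467]
66.78294933741529
```

View pics/wrist3.png

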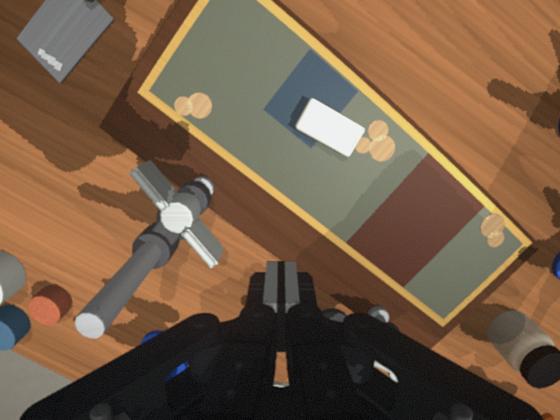

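The screw is now at q ≈ 6.54: the wing line is at 66.7°, the bead top is at 136 mm, and all bystanders are in place. On to the second stroke, up to the stop.

Run:
```python
from s import *
import cv2
p=pose(.26,6.54,gap=.004)
r.move_linear([p[0]-.06,p[1],.25],vel=.25)
r.move_linear([p[0],p[1],.25],vel=.25)
r.move_linear(p,vel=.15)
print(r.current_t(),r.current_contact_force())
th=sweep(.26,2.55,2*np.pi)
print(r.current_t(),th,r.current_contact_force())
th=sweep(th,3.2,2*np.pi,step=.04,vel=.06,fmax=15)
print(r.current_t(),th,r.current_tool_pos(),r.current_contact_force())
```

```text
15.45 [0.84583134 0.00123642 0.39190654]
20.45 2.55 [-1.18073788 -0.94431645 -0.55281021]
th 2.91 F [-4.1 -5.2  2.7]
th 2.95 F [-7.6 -8.9  4.7]
th 2.99 F [-12.7 -13.3   8.3]
STOP
23.2 2.99 [ 0.55184025 -0.07052868  0.12950174] [-13.86946386 -14.29045974   7.75787778]
```

It stalls at θ ≈ 2.85, against 2.72 plus the 0.1 lag seen earlier, so this fits the stop. Backing away to check.

Run:
```python
from s import *
import cv2
from h import cloud
r.move_linear(pose(2.95,9.0,gap=.014),vel=.08)
p=r.current_tool_pos(); r.move_linear([p[0]-.03,p[1],.25],vel=.2)
YAW=0
r.move_to([.53,-.1,.265],[0,1,0,0]); r.sleep(.3)
T=np.eye(4);T[:3,:3]=R.from_quat(r.current_ee_rot()).as_matrix();T[:3,3]=r.current_tool_pos()
for n in["top","scene","wrist"]:
    d=optics.get_image(n); cv2.imwrite(f"pics/{n}4.png",d["pixels"][:,:,::-1]); np.savez(n+"4.npz",T=T,**d)
print(r.current_t(),r.current_contact_force())
for n,T_ in (("scene",None),("wrist",T)):
  for c in (O,np.array([.606,.143])):
    d=np.load(n+"4.npz"); W=cloud(d,None if T_ is None else T_@d["mount"])
    m=(W[...,2]>.118)&(W[...,2]<.145)&(np.hypot(W[...,0]-c[0],W[...,1]-c[1])<.05)
    P=W[m]; 
    if len(P)<20: print(n,"few");continue
    print(n,len(P),cv2.minAreaRect(P[:,:2].astype(np.float32)*1000),np.percentile(P[:,2],[50,90,98]))
    v=np.linalg.svd(P[:,:2]-P[:,:2].mean(0),full_matrices=False)[2][0]; a=np.degrees(np.arctan2(v[1],v[0])); print("line",a, "q mod pi",(np.pi-np.radians(a)+np.pi/2+PSI)%np.pi)
```

```text
25.3 [-0.41376806 -0.28443559 -1.11883874]
scene 153 ((578.201171875, -100.37818908691406), (24.027999877929688, 93.3708267211914), 4.270603179931641) [0.12527938 0.13141265 0.13261299]
line 104.86101592917393 q mod pi 2.7370293845251936
scene 224 ((610.7816162109375, 143.83444213867188), (91.41461181640625, 24.365478515625), 81.27076721191406) [0.12569177 0.13135925 0.1328449 ]
line 91.49327489141898 q mod pi 2.970340479187981
wrist 1583 ((572.6016235351562, -103.66158294677734), (21.218385696411133, 93.26222229003906), 9.901599884033203) [0.1246917  0.12967507 0.1304156 ]
line -75.43956979455781 q mod pi 2.7422755950888025
wrist 1027 ((605.8020629882812, 128.21389770507812), (69.23294830322266, 25.736257553100586), 81.6461181640625) [0.12315561 0.12926188 0.13020998]
line -89.14097378032925 q mod pi 2.9814102067863884
```

View pics/wrist4.png

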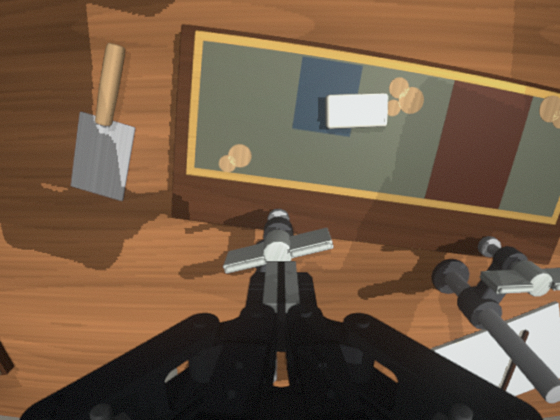

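View pics/scene4.png

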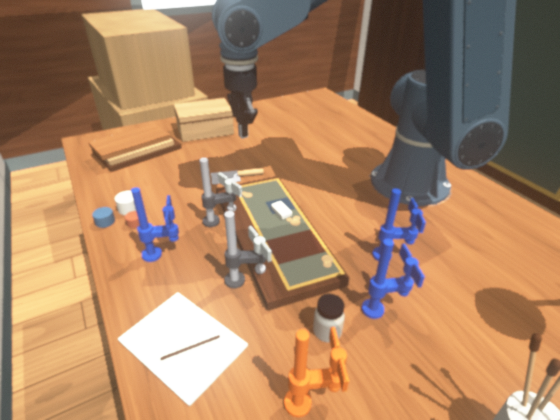

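Angle gives q ≈ 9.02 and the wing height matches the tight clamp (130.4 and 130.2 mm). Nothing else has moved and the gripper is clear, so I'm handing in.

```bash
python3 -c "
from cell import r
r.hand_in(); print(r.current_t())"
```

```text
the job is handed in; nothing more can be done
the job is handed in; nothing more can be done
```

I screwed the raised clamp (the right-hand one of the two steel clamps) down to its stop and handed the job in at about 25 s of the 61 s allowed. It took two strokes with the closed fingertips on the wings' push faces, from q ≈ 3.33 to 6.54, then to the stop. There, the push force rose to about 20 N and the arm halted.

**Last checks:**
- **Screw position:** the wing angle read q ≈ 9.02 in the wrist view and ≈ 9.02 in the scene view; the stop is at 9.0. The bead tops of both screws stood level, at 130.4 and 130.2 mm.
- **Bystanders:** the tight clamp was never approached. The block, jar and spatula looked unmoved in the final pictures; I did not measure their positions to the millimetre.
- **Gripper:** it ended clear in the air above the clamp.

**Disagreements:** the scene camera read heights about 2 mm above the wrist camera, within the calibration tolerance. The stall came about 0.1 rad later than planned, matching the lag seen after the first stroke.

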